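# Vent the hot sterilizer: lift its lid with the lid lifter and hold it at the marker

### The arm

A 6-joint arm with a two-finger parallel gripper is mounted at the origin on the work surface. World frame = base frame: x ahead of the robot, y to its left, z up, the work surface at z = 0. Lengths are in m, angles in degrees, forces in N, time in s.
With the tool pointing down it reaches from about 0.375 to 0.9 m from the base axis. Payload 3.1 kg.
Tool frame: the origin (TCP) lies on the centre line of the jaws, within the pads' length; the fingertips stand 25 mm ahead of it and the grasp point (between the pads) lies 6 mm ahead of it; z points along the fingers, y is the line along which they close (so a half turn about z gives the same grasp; the last joint's range is limited). The gripper opens to 87 mm and grips with 3 to 60 N. Pads are 19 mm wide; open, the fingers measure 117 mm over their backs; the gripper's body (75 mm by 190 mm) begins 51 mm behind the grasp point.
Start: joints at [-86.087, 30.224, 82.088, -0, 67.689, -10.227], TCP at [0.153, -0.606, 0.248] pointing down, gripper open.
Joint ranges: [-176.69, 176.69], [-43.24, 126.21], [12.49, 139.97], [-82, 262], [0, 151.66], [-163.58, 163.58]. Speed limits (degrees/s): [159.86, 159.86, 180, 180, 180, 180].

### API

Orientations are given as a 3x3 rotation matrix whose columns are the frame's x, y, z axes.
In Python, from rig import * gives the robot as it stands.
- The arm moves only by the tool step_arm, never from a script. Its argument "steps" is a list of rows, each a list of 7 numbers: the shift along the tool's x, y, z normalised to -1 to 1, where 1 is 0.3 m, then the turn, a rotation vector about the tool's x, y, z normalised to -1 to 1, where 1 is 45 degrees, then the gripper's target within -1 to 1 (shut at 1, half-way at 0, fully open at -1). A call has 1 to 8 rows; each row is the pose to reach, as a shift and turn from the pose commanded when the call began, along the tool's axes at that moment; what a row does not reach only later rows make up. A row lasts 1/12 s, in which the tool goes at most 41.7 mm and 7.16 degrees, less where a joint would pass 70% of its speed; a pose out of reach is approached as far as the arm can. A call with a number of a shift or a turn outside -1 to 1 is refused whole. A call with a gripper value outside its range is refused whole. The fingers move at their own pace and stop on an object; the grip force is fixed at half the most. Time passes only in rows, so rows that repeat a pose let the fingers close. It gives the time, the measured TCP pose, the force, the opening and the grip force at its end, in the units of the state.
- read_state(): the state, without advancing time (a new reading comes with each control period).
- capture(name): name is "scene" or "top" or "wrist"; returns a dict with "image" (480x640x3 uint8, red, green, blue), "vertical_fov" (degrees; the focal length in pixels is half the picture's height over the tangent of half this angle, whatever the lens; pixels are square), "cx", "cy" (the principal point, pixels), "world_from_camera" (4x4, takes a point from camera to world coordinates); the wrist camera has in their place "T_tool_cam" (4x4, takes a point from camera to tool coordinates, whose origin is the TCP and whose axes are the flange's). Camera axes: x right, y down, z forward; pixel columns grow to the right and rows downward; lengths in m; the calibration is good to about 2 mm. A picture is of the moment at which its call begins: read the wrist's pose just before it. There is no depth.
- hand_in(): hands the job in; it is judged then, once.
The state is a dict: "time_s": time; "joint_positions": joint angles; "qvel": joint speeds; "tau": joint torques, N m; "position": TCP position; "tcp_rot": TCP orientation; "force": force on the tool from outside, world axes, zero at the start; "moment": the same for the moment, N m; "opening": opening from 0.0 (shut) to 1.0 (fully open); "grasp_force": force on a finger pad.
Only numpy, scipy, OpenCV 4.12 (cv2) and the standard library are available. Lean on these libraries where they do the work, as an engineer would, in place of code of your own. Each camera call takes 0.05 s, during which the arm holds its last target. There are 200 camera calls.

### The job

The dry-heat sterilizer has just ended its cycle and its steel lid is too hot to touch: take the black-handled lid lifter from its rest, pass its steel rod through the lift eye on top of the lid so that the tip stands well out on the far side, and swing the lid up with it until the lid's pointer is level with the thumbscrew marker on the quadrant, never touching the lid or its eye with the gripper or arm. Finish while holding: the lifter stays gripped and in the eye, carrying the lid steadily at the mark for a colleague to take over. Leave the marker as it is set and do not disturb the other things on the counter.

Things in the scene. Friction and masses are not known exactly. Their poses are not given: they have to be found in the camera images.
- sterilizer: White top-opening dry-heat sterilizer fixed on the counter: 200 mm deep (x), 180 wide (y), 130 high, control panel on its front (-x) face. Origin: centre of its underside; x to the rear, z up. Lid hinge along y at x = +105, z = 134 mm. On its left flank (y = +106 mm) stands a slotted steel quadrant plate, 100 to 124 mm from the hinge axis, up to 63 degrees; the right flank is clear.
- lid (a joint): Angle of the steel lid in rad: 0 shut (flat), growing as its front edge swings up, stop at 1.2. It swings freely and falls shut when not carried. Plate 203 x 187 mm, front edge 210 mm from the hinge, top face up to 6 mm above the hinge axis when shut; 0.25 to 0.4 kg. The lift eye and the pointer are fixed to it.
- lid_hinge (a point): Middle of the lid's hinge axis, on the lid; axes turn with the lid and are parallel to the sterilizer's when shut (y along the hinge, lid extends along -x). The lid opens by turning about +y.
- pointer (a point): Inner end of the pointer, a 3 mm thick steel tab reaching out from the lid's left edge past the rim of the quadrant; 127 mm from the hinge axis, turning with the lid. Its x axis is along the lid.
- marker (a joint): Where the thumbscrew marker is clamped, as the lid angle in rad it marks: the pointer is level with the marker when joint lid equals this value. Set differently each time (0.45 to 0.85), held by friction.
- marker_tip (a point): Outer end of the marker's index blade at the quadrant's rim, 125 mm from the hinge axis. The marker is a dark steel thumbscrew (head 17 mm wide) in the quadrant's slot with a 4 mm wide blade pointing away from the hinge. Its x axis is parallel to the pointer's when the lid is at the mark.
- lifter: Lid lifter, 0.07 kg, lying level in its rest: black handle 90 mm long, 12 wide (y), 14 tall (z), then a straight round steel rod 6 mm thick, 105 mm long, tip rounded. Origin: on the axis where rod meets handle, 46 mm above the counter; x points along the rod to the tip; the handle covers x = -90 to 0 mm, of which -65 to -5 mm is free for fingers.
- lifter_tip (a point): Tip of the lifter's rod, 105 mm from the lifter's origin; axes as the lifter's.
- rest: Fixed steel rest of the lifter, right of the sterilizer: base plate 175 x 56 x 6 mm, two notched posts up to 53 and 57 mm high, under the handle's rear end (x = -78 mm) and under the rod (x = +55 mm). Origin on the counter below the lifter's origin (to 6 mm); x along the lifter. The lifter comes out straight upwards.
- impression_tray: Bystander: yellow plastic impression tray, about 75 x 67 x 17 mm, loose on the counter; origin at its underside.
- tucker: Bystander: thin steel ligature tucker, 8 mm thick, 168 mm long along its x, with fine bent ends, no black handle, lying on the counter; origin at its middle on the counter.
- shade_case: Bystander: frosted shade guide case, 62 x 172 (its y) x 26 mm, lying on the counter; origin at the centre of its underside.
- pen_cup: Bystander: white ceramic pen cup with three pens, 78 mm wide, 95 mm high (pens 140 mm), on the counter; origin at the centre of its underside.
- eye (a point): Lift eye: Upright steel ring on a stem on the lid, near its front edge, midway across. This point: centre of the hole, 180 mm in front of the hinge axis and 40 mm above it when shut. Hole 16 mm, ring bar 6 mm thick, outside 29 mm. Axes turn with the lid: y is the hole's axis (parallel to the hinge), z points away from the lid.

How it is judged:
By the outcome, as a careful person would: the job done as asked, in the order asked, and still so for the second after the job is handed in, while the arm keeps its last pose, push and grip.
It also fails if it takes over 45 s, if anything falls off the work surface, if the arm or the gripper's body presses on something with over 40 N, if the wrist force passes 120 N, or if a joint passes its speed limit or range.

## Working session

There is one attempt and no reset: what is moved stays moved. The work goes in short steps, Python scripts to look and compute and a tool call to move; the robot and the scene stay as the last step left them, time stands still between calls to the robot, and variables do not carry over. Pictures are saved under pics/ and viewed, at most 10 in all, crops included, and the job is handed in when it is done.

Besides the shell and the picture viewer there is one more tool, called as name(argument=value, ...) on one line, values as JSON. step_arm: Moves the arm, as the interface text tells. Scaled input: -1 to 1 covers 0.3 m each way for a shift and 45 degrees each way for a turn. Its arguments: {"type":"object","properties":{"steps":{"type":"array"}},"required":["steps"]}

```bash
mkdir -p pics; ls
python3 - <<'E'
from rig import *
import cv2,numpy as np
for n in("scene","top"):
    c=capture(n);cv2.imwrite(f"pics/{n}0.png",c["image"][:,:,::-1])
    print(n,c["vertical_fov"],c["cx"],c["cy"],np.round(c["world_from_camera"],4).tolist())
s=read_state();print(s)
E
```

```text
pics
scene 54.085138060647466 321.8260891804435 242.16737505518773 [[0.744, 0.4181, -0.5211, 1.0842], [0.6679, -0.4439, 0.5974, -0.5689], [0.0184, -0.7925, -0.6095, 0.7169], [0.0, 0.0, 0.0, 1.0]]
top 51.880669164561496 321.72646375716664 229.06566715866845 [[0.0048, -0.9933, 0.1152, 0.4339], [-0.9999, -0.003, 0.0157, 0.0066], [-0.0153, -0.1152, -0.9932, 1.4126], [0.0, 0.0, 0.0, 1.0]]
{'time_s': 0.1, 'joint_positions': array([-8.60881946e+01,  3.02736024e+01,  8.21479036e+01,  5.49229901e-05,
        6.76868503e+01, -1.02254765e+01]), 'qvel': array([ 0.07288833, -0.13799213, -0.09540656,  0.01549486, -0.05359897,
        0.01383224]), 'tau': array([-3.71576725e-04, -4.40984201e+01, -1.77150983e+01,  6.35891128e-02,
        5.34098223e-02, -3.52409643e-05]), 'position': array([ 0.1526611 , -0.60546273,  0.24667615]), 'tcp_rot': array([[ 9.69713402e-01,  2.44245576e-01, -1.28132646e-04],
       [ 2.44245378e-01, -9.69711625e-01,  1.88682678e-03],
       [ 3.36597379e-04, -1.86097703e-03, -9.99998212e-01]]), 'force': array([-0.02352256, -0.03282653,  0.59461717]), 'moment': array([-0.00043201,  0.03435376, -0.02715973]), 'grasp_force': 0.0, 'opening': 1.0020207821717937}
```

View pics/scene0.png

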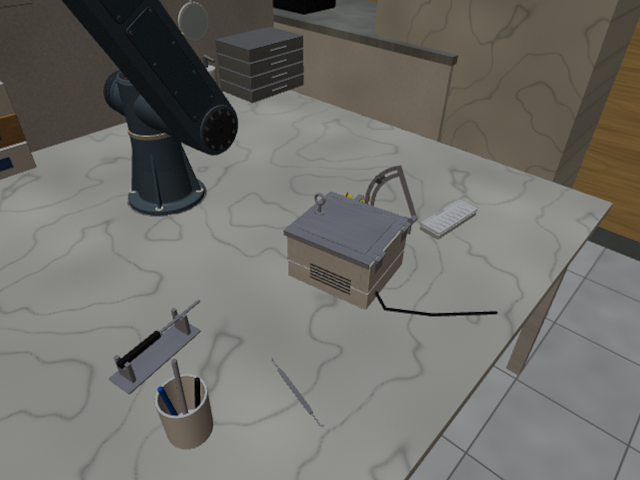

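View pics/top0.png

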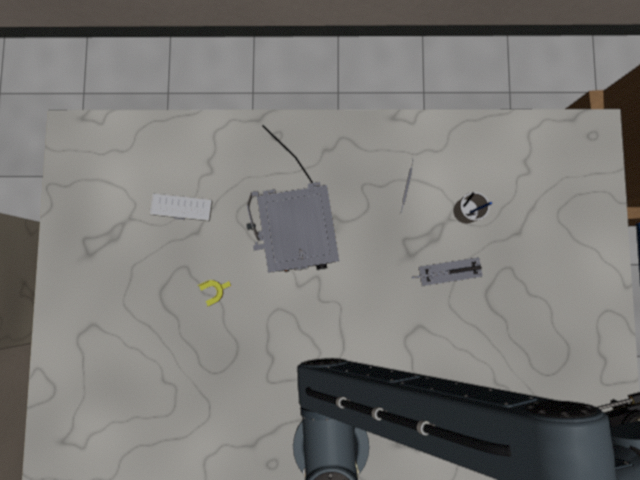

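The scene view shows the rest with the lifter at about (155,345), the lid with its eye at (320,203) and the quadrant at (385,185). In the top view, the rest is at (450,271) with the rod tip at about (413,276), so the rod points to +y. The lid is at (300,230) and the quadrant at (253,215).

```bash
cat > h.py <<'E'
from rig import *
import cv2,numpy as np
np.set_printoptions(precision=4,suppress=True)
def cam(n):
    s=read_state();c=capture(n)
    if "world_from_camera" in c: T=np.array(c["world_from_camera"])
    else:
        W=np.eye(4);W[:3,:3]=s["tcp_rot"];W[:3,3]=s["position"];T=W@np.array(c["T_tool_cam"])
    c["T"]=T;c["f"]=240/np.tan(np.radians(c["vertical_fov"]/2));return c
def ray(c,u,v):
    d=c["T"][:3,:3]@np.array([(u-c["cx"])/c["f"],(v-c["cy"])/c["f"],1]);return c["T"][:3,3],d/np.linalg.norm(d)
def onz(c,u,v,z):
    o,d=ray(c,u,v);return o+d*(z-o[2])/d[2]
def proj(c,p):
    q=np.linalg.inv(c["T"])@np.append(p,1);return np.array([c["cx"]+c["f"]*q[0]/q[2],c["cy"]+c["f"]*q[1]/q[2]])
def tri(*obs):
    A=0;b=0;
    for c,u,v in obs:
        o,d=ray(c,u,v);P=np.eye(3)-np.outer(d,d);A=A+P;b=b+P@o
    x=np.linalg.solve(A,b)
    return x,[np.linalg.norm(np.cross(x-ray(*o)[0],ray(*o)[1])) for o in obs]
E
python3 - <<'E'
from h import *
t=cam("top");s=cam("scene");w=cam("wrist")
print(np.array(w["T_tool_cam"]),w["vertical_fov"],w["cx"],w["cy"])
for n,p,z in[("rod tip",(413,276),.046),("handle r",(482,266),.046),("lid",(300,230),.14),("fr",(338,263),.14),("fl",(268,271),.14),("bl",(260,193),.14),("br",(328,184),.14)]:print(n,onz(t,*p,z))
# eye from scene + top
print("eye scene at z .174",onz(s,320,198,.174), "tip",onz(s,199,301,.046),"handle end",onz(s,118,368,.046))
im=np.hstack([cv2.resize(t["image"][150:300,235:495],None,fx=3,fy=3,interpolation=2)])
cv2.imwrite("pics/top1.png",im[:,:,::-1])
cv2.imwrite("pics/w0.png",w["image"][:,:,::-1])
cv2.imwrite("pics/sc1.png",cv2.resize(s["image"][150:300,270:470],None,fx=4,fy=4,interpolation=2)[:,:,::-1])
E
```

```text
[[-0.0009 -0.9584 -0.2856  0.0787]
 [ 1.     -0.0008 -0.0004  0.0005]
 [ 0.0001 -0.2856  0.9584 -0.1374]
 [ 0.      0.      0.      1.    ]] 70.39240075374965 313.61922685371206 235.163807317515
rod tip [ 0.4632 -0.2234  0.046 ]
handle r [ 0.4915 -0.4132  0.046 ]
lid [0.5789 0.0832 0.14  ]
fr [ 0.4937 -0.0156  0.14  ]
fl [0.4724 0.1647 0.14  ]
bl [0.6763 0.1893 0.14  ]
br [0.7006 0.0109 0.14  ]
eye scene at z .174 [0.5128 0.0768 0.174 ] tip [ 0.4607 -0.2235  0.046 ] handle end [ 0.4925 -0.416   0.046 ]
```

View pics/top1.png

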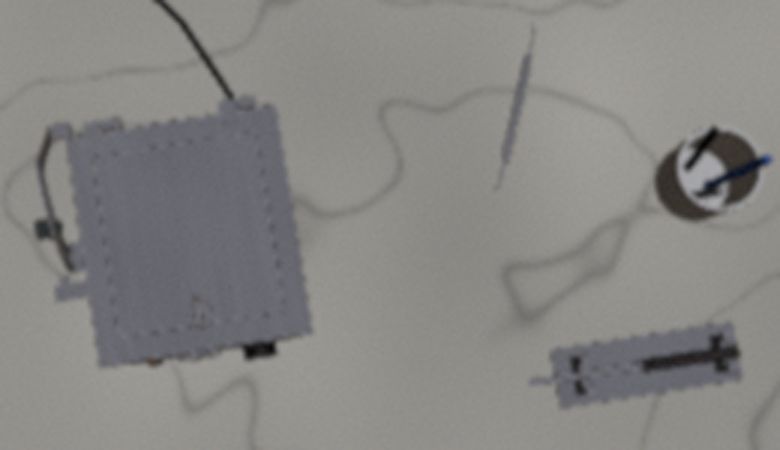

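View pics/sc1.png

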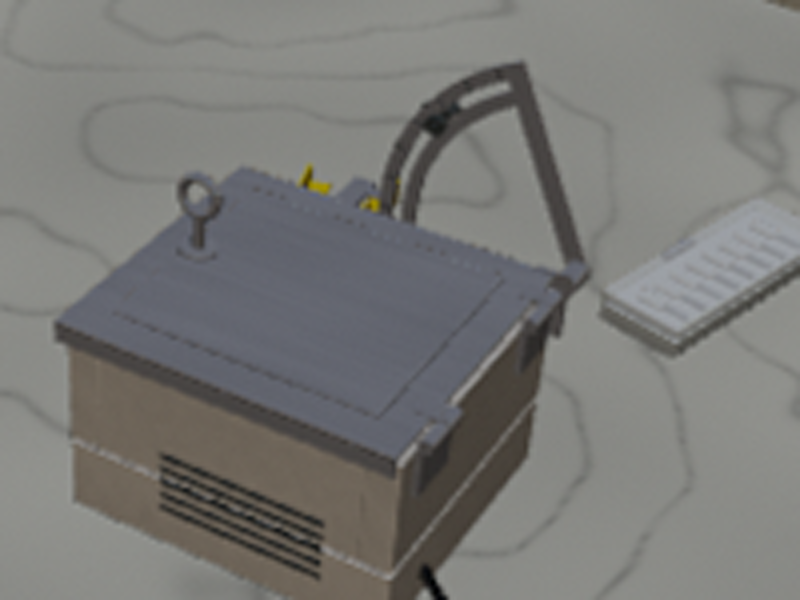

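The top crop shows the lid about 7° yawed, the eye at (200,312) and the marker at (47,229). The scene crop shows the eye hole at (200,198) and the marker at (438,118). The eye positions agree between the two views to about 2 mm. I'll go above the lifter and look with the wrist camera.

```bash
cat >> h.py <<'E'
from scipy.spatial.transform import Rotation as Ro
def down(yaw,tilt=0,pitch=0): # tool x along yaw; tilt = turn about tool x (deg, world +lx), pitch about tool y
    y=np.radians(yaw);x=np.array([np.cos(y),np.sin(y),0]);z=np.array([0,0,-1.]);R=np.c_[x,np.cross(z,x),z]
    return R@Ro.from_euler('xy',[tilt,pitch],degrees=True).as_matrix()
def go(p,R):
    s=read_state();r=s["tcp_rot"]
    d=r.T@(np.array(p)-s["position"])/.3; a=Ro.from_matrix(r.T@R).as_rotvec(degrees=True)/45
    print("t",round(s["time_s"],2),"shift",d,"turn",a)
E
python3 - <<'E'
from h import *
go((.483,-.354,.25),down(99))
E
```

```text
t 0.25 shift [ 1.2727 -0.5447 -0.009 ] turn [-0.0009 -0.0011 -1.8857]
```

step_arm(steps=[[0.64, -0.27, 0, 0, 0, -0.94, -1], [0.64, -0.27, 0, 0, 0, -0.94, -1], [0.64, -0.27, 0, 0, 0, -0.94, -1], [0.64, -0.27, 0, 0, 0, -0.94, -1], [0.64, -0.27, 0, 0, 0, -0.94, -1], [0.64, -0.27, 0, 0, 0, -0.94, -1], [0.64, -0.27, 0, 0, 0, -0.94, -1]])

```text
time_s: 0.83
position: [0.321, -0.4786, 0.2476]
tcp_rot: [[0.547, 0.837, -0.0], [0.837, -0.547, 0.0], [0.0, -0.0, -1.0]]
force: [-0.9, -0.1, -0.2]
opening: 1.003
grasp_force: 0.0
```

Run:
```python
from h import *
go((.483,-.354,.25),down(99))
```

```text
t 0.83 shift [ 0.6432  0.2246 -0.0081] turn [-0.0005 -0.0004 -0.9374]
```

step_arm(steps=[[0.64, 0.22, 0, 0, 0, -0.94, -1], [0.64, 0.22, 0, 0, 0, -0.94, -1], [0.64, 0.22, 0, 0, 0, -0.94, -1], [0.64, 0.22, 0, 0, 0, -0.94, -1], [0.64, 0.22, 0, 0, 0, -0.94, -1], [0.64, 0.22, 0, 0, 0, -0.94, -1], [0.64, 0.22, 0, 0, 0, -0.94, -1], [0.64, 0.22, 0, 0, 0, -0.94, -1]])

```text
time_s: 1.5
position: [0.4798, -0.358, 0.2474]
tcp_rot: [[-0.147, 0.989, -0.0], [0.989, 0.147, -0.001], [-0.0, -0.001, -1.0]]
force: [-0.9, 0.5, -0.5]
opening: 0.999
grasp_force: 0.0
```

Run:
```python
from h import *
w=cam("wrist");im=w["image"]
cv2.imwrite("pics/w1.png",im[:,:,::-1])
t=np.radians(98.8);l=np.array([np.cos(t),np.sin(t),0])
for k in(-.09,0,.105):print(proj(w,np.array([.4786,-.327,.046])+k*l))
```

```text
[317.2853 267.5888]
[316.9036 183.2642]
[316.3778  67.1075]
```

View pics/w1.png

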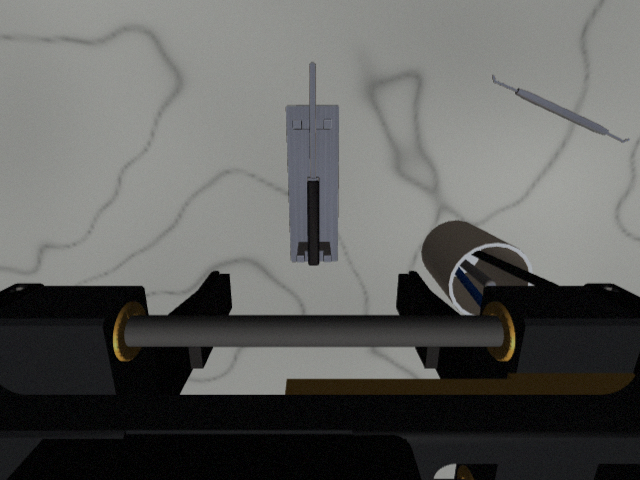

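The wrist view shows the handle from (313,180) to (314,264) and the rod tip at (312,63). The cup is at the right, near (475,270).

Run:
```python
from h import *
w=cam("wrist");t=cam("top");im=w["image"]
g=cv2.cvtColor(im,cv2.COLOR_RGB2GRAY)
for v in(190,200,210,220,230):
    u=np.where(g[v,295:332]<60)[0]+295;print(v,u.min(),u.max(),end=' ; ')
for v in(66,75,85,95):
    r=g[v,295:330].astype(int);print(v,r.tolist())
for n,p,z in[("tip",(312.5,62.5),.046),("origin",(313,180),.05),("end",(313.8,264.5),.046)]:print(n,onz(w,*p,z))
print("cup rim in top",onz(t,472,207,.095), onz(t,487,208,.095),"pens",onz(t,492,203,.14),onz(t,475,193,.14))
```

```text
190 307 319 ; 200 308 319 ; 210 308 319 ; 220 308 319 ; 230 308 319 ; 66 [142, 147, 144, 145, 144, 144, 146, 145, 144, 143, 141, 143, 142, 144, 101, 100, 96, 103, 96, 98, 93, 138, 142, 141, 141, 142, 143, 144, 144, 145, 142, 141, 141, 146, 144]
75 [144, 144, 142, 145, 145, 141, 148, 143, 142, 145, 142, 144, 144, 147, 100, 95, 97, 99, 97, 96, 96, 141, 143, 140, 141, 145, 145, 142, 146, 146, 144, 142, 144, 146, 146]
85 [142, 143, 144, 143, 145, 143, 146, 146, 144, 141, 145, 143, 144, 143, 86, 101, 101, 98, 96, 98, 97, 101, 139, 142, 143, 145, 143, 148, 144, 145, 141, 145, 142, 143, 144]
95 [143, 144, 148, 146, 142, 145, 144, 142, 143, 142, 144, 142, 145, 143, 116, 98, 101, 102, 97, 100, 97, 102, 142, 143, 144, 145, 142, 145, 144, 142, 145, 146, 144, 144, 144]
tip [ 0.4581 -0.2203  0.046 ]
origin [ 0.4738 -0.3242  0.05  ]
end [ 0.4877 -0.4133  0.046 ]
cup rim in top [ 0.6477 -0.3765  0.095 ] [ 0.6451 -0.4166  0.095 ] pens [ 0.6511 -0.4155  0.14  ] [ 0.6774 -0.3723  0.14  ]
```

Run:
```python
from h import *
go((.4781,-.3508,.054),down(98.7))
```

```text
t 1.65 shift [0.0258 0.0007 0.6449] turn [-0.0004  0.0001 -0.0057]
```

step_arm(steps=[[0.026, 0, 0.12, 0, 0, -0.006, -1], [0.026, 0, 0.24, 0, 0, -0.006, -0.6], [0.026, 0, 0.36, 0, 0, -0.006, -0.3], [0.026, 0, 0.48, 0, 0, -0.006, 0], [0.026, 0, 0.58, 0, 0, -0.006, 0.2], [0.026, 0, 0.64, 0, 0, -0.006, 0.4], [0.026, 0, 0.644, 0, 0, -0.006, 0.4], [0.026, 0, 0.644, 0, 0, -0.006, 0.4]])

```text
time_s: 2.32
position: [0.4779, -0.35, 0.0534]
tcp_rot: [[-0.153, 0.988, -0.002], [0.988, 0.153, 0.002], [0.002, -0.001, -1.0]]
force: [-0.2, -0.8, 0.3]
opening: 0.555
grasp_force: 0.0
```

step_arm(steps=[[0, 0, 0, 0, 0, 0, 0.6], [0, 0, 0, 0, 0, 0, 0.7], [0, 0, 0, 0, 0, 0, 1], [0, 0, 0, 0, 0, 0, 1], [0, 0, 0, 0, 0, 0, 1], [0, 0, 0, 0, 0, 0, 1]])

```text
time_s: 2.82
position: [0.4795, -0.3496, 0.0552]
tcp_rot: [[-0.157, 0.988, 0.001], [0.988, 0.157, -0.001], [-0.001, 0.001, -1.0]]
force: [0.1, -0.4, 2.7]
opening: 0.137
grasp_force: 30.0
```

Run:
```python
from h import *
go((.4781,-.3508,.054),down(98.7));print(read_state()["force"])
w=cam("wrist");g=cv2.cvtColor(w["image"],cv2.COLOR_RGB2GRAY)
cv2.imwrite("pics/w2.png",w["image"][:,:,::-1])
```

```text
t 2.82 shift [-0.0032 -0.0051  0.0041] turn [0.0011 0.0016 0.0072]
[ 0.1265 -0.4463  2.6614]
```

View pics/w2.png

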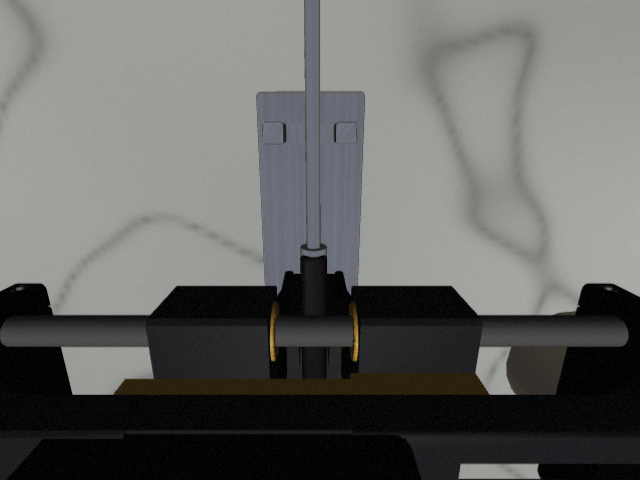

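The gripper holds the handle with the rod straight ahead; the handle's front end is at (313,250). Next I lift straight up.

step_arm(steps=[[0, 0, -0.05, 0, 0, 0, 1], [0, 0, -0.12, 0, 0, 0, 1], [0, 0, -0.24, 0, 0, 0, 1], [0, 0, -0.37, 0, 0, 0, 1], [0, 0, -0.5, 0, 0, 0, 1], [0, 0, -0.64, 0, 0, 0, 1], [0, 0, -0.78, 0, 0, 0, 1], [0, 0, -0.91, 0, 0, 0, 1]])

```text
time_s: 3.53
position: [0.4787, -0.3488, 0.3296]
tcp_rot: [[-0.157, 0.988, 0.0], [0.988, 0.157, -0.0], [-0.0, 0.0, -1.0]]
force: [0.7, -1.2, -1.2]
opening: 0.133
grasp_force: 30.0
```

Run:
```python
from h import *
go((.462,.018,.33),down(97.1))
```

```text
t 3.53 shift [ 1.2162  0.1366 -0.0015] turn [0.0001 0.     0.0426]
```

step_arm(steps=[[0.06, 0.07, 0, 0, 0, 0.04, 1], [0.18, 0.07, 0, 0, 0, 0.04, 1], [0.3, 0.07, 0, 0, 0, 0.04, 1], [0.42, 0.07, 0, 0, 0, 0.04, 1], [0.54, 0.07, 0, 0, 0, 0.04, 1], [0.66, 0.07, 0, 0, 0, 0.04, 1], [0.78, 0.07, 0, 0, 0, 0.04, 1], [0.9, 0.07, 0, 0, 0, 0.04, 1]])

```text
time_s: 4.2
position: [0.4565, -0.0776, 0.3272]
tcp_rot: [[-0.125, 0.992, -0.0], [0.992, 0.125, 0.0], [0.0, -0.0, -1.0]]
force: [0.8, 0.5, -0.6]
opening: 0.13
grasp_force: 30.0
```

step_arm(steps=[[0.1, 0.06, 0, 0, 0, 0, 1], [0.2, 0.07, 0, 0, 0, 0, 1], [0.28, 0.07, 0, 0, 0, 0, 1], [0.31, 0.07, 0, 0, 0, 0, 1], [0.31, 0.07, 0, 0, 0, 0, 1], [0.31, 0.07, 0, 0, 0, 0, 1]])

```text
time_s: 4.7
position: [0.4666, 0.0153, 0.3273]
tcp_rot: [[-0.127, 0.992, 0.0], [0.992, 0.127, -0.001], [-0.001, -0.0, -1.0]]
force: [0.4, -0.4, -1.3]
opening: 0.133
grasp_force: 30.0
```

Run:
```python
from h import *
w=cam("wrist")
cv2.imwrite("pics/w3.png",w["image"][:,:,::-1]);cv2.imwrite("pics/s3.png",cam("scene")["image"][:,:,::-1])
s=read_state();print(s["position"],s["tcp_rot"])
print(proj(w,[.5145,.0785,.174]))
```

```text
[0.467  0.0144 0.3273] [[-0.1245  0.9922  0.0003]
 [ 0.9922  0.1245 -0.0008]
 [-0.0008  0.0002 -1.    ]]
[379.7104 160.2454]
```

View pics/w3.png

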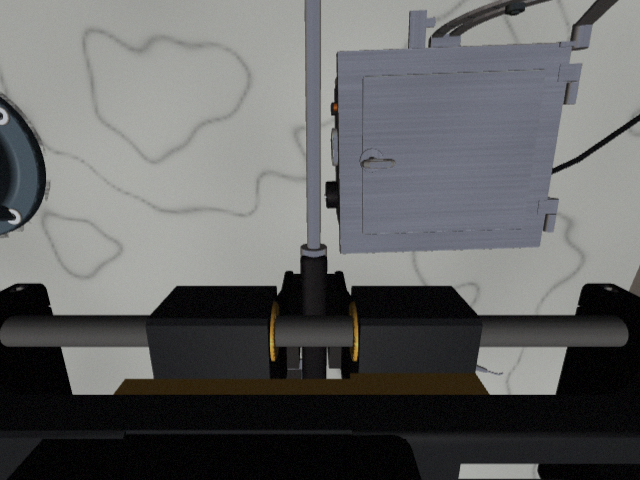

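The wrist view shows the lid front edge from (338,51) to (341,252), the eye ring edge-on from (362,161) to (395,162), the marker at about (514,8) and the pointer tab at about (418,18).

Run:
```python
from h import *
w=cam("wrist");s=cam("scene");t=cam("top")
print(proj(w,[.5145,.0785,.174]))
P={n:onz(w,*p,.14) for n,p in dict(fl=(338,51),fr=(341,252),br=(541,247)).items()}
for k,v in P.items():print(k,v)
f=P["fl"]-P["fr"];b=P["br"]-P["fr"]
print(np.linalg.norm(f),np.degrees(np.arctan2(f[1],f[0]))-90,np.linalg.norm(b),np.degrees(np.arctan2(b[1],b[0])))
print("eye",tri((w,379,161.5),(s,320,199.5),(t,235+201/3,150+308/3)), tri((w,379,161.5),(s,320,199.5)), onz(w,379,161.5,.174))
m=tri((w,514,8),(s,379.5,179.5));m2=tri((w,514,8),(s,379.5,179.5),(t,250.7,226.3))
th=np.radians(7.1);x=np.array([np.cos(th),np.sin(th),0]);y=np.array([-x[1],x[0],0])
e=tri((w,379,161.5),(s,320,199.5))[0];h=e+.18*x;h[2]=.134
for q in(m,m2):
    d=q[0]-h;print("marker",q,"rel",d@x,d@y,d[2],np.hypot(d@x,d[2]),np.arctan2(d[2],-d@x))
rows=cv2.cvtColor(w["image"],cv2.COLOR_RGB2GRAY)
for v in(10,60,120,180,230):
    r=rows[v,295:332].astype(int);u=np.where(np.abs(np.diff(r))>12)[0]+295;print(v,u)
```

```text
[379.2239 158.9119]
fl [0.4699 0.1618 0.14  ]
fr [ 0.4992 -0.0185  0.14  ]
br [0.6982 0.0116 0.14  ]
0.1826761281465722 9.225253084352744 0.2012028548128137 8.620988431201063
eye (array([0.5159, 0.0755, 0.172 ]), [np.float64(0.0011088080819910947), np.float64(0.001414759782648764), np.float64(0.0018895431002854078)]) (array([0.5147, 0.0758, 0.1716]), [np.float64(0.000672781058508275), np.float64(0.0006727810585083588)]) [0.5147 0.0764 0.174 ]
marker (array([0.5834, 0.1908, 0.1995]), [np.float64(0.0013531142264720038), np.float64(0.0013531142264722115)]) rel -0.0976102732031358 0.10565173850139939 0.06553171388156323 0.11756772924168382 0.5912453708857215
marker (array([0.5822, 0.1965, 0.1969]), [np.float64(0.005973183457650103), np.float64(0.0010860069049412006), np.float64(0.006104776821445074)]) rel -0.09810149335604691 0.11148878745616174 0.06294681684384137 0.11655987624160652 0.5704828131652704
10 [303 304 319 320]
60 [304 320]
120 [304 305 306 320]
180 [305 320 324 325 329]
230 [306 318 320]
```

Run:
```python
from h import *
go((.5374,-.082,.182),down(98))
```

```text
t 4.95 shift [-0.3475  0.1934  0.4844] turn [-0.      0.0003 -0.02  ]
```

step_arm(steps=[[-0.12, 0.06, 0, 0, 0, -0.02, 1], [-0.24, 0.13, 0, 0, 0, -0.02, 1], [-0.35, 0.19, 0.02, 0, 0, -0.02, 1], [-0.35, 0.193, 0.14, 0, 0, -0.02, 1], [-0.35, 0.193, 0.26, 0, 0, -0.02, 1], [-0.35, 0.193, 0.38, 0, 0, -0.02, 1], [-0.348, 0.193, 0.46, 0, 0, -0.02, 1], [-0.348, 0.193, 0.484, 0, 0, -0.02, 1]])

```text
time_s: 5.62
position: [0.5345, -0.081, 0.1779]
tcp_rot: [[-0.139, 0.99, -0.008], [0.99, 0.139, 0.003], [0.004, -0.008, -1.0]]
force: [-0.7, 0.3, -0.4]
opening: 0.134
grasp_force: 30.0
```

step_arm(steps=[[0, 0, 0, 0, 0, 0, 1], [0, 0, 0, 0, 0, 0, 1], [0, 0, 0, 0, 0, 0, 1]])

```text
time_s: 5.87
position: [0.5387, -0.0816, 0.184]
tcp_rot: [[-0.141, 0.99, 0.004], [0.99, 0.141, -0.001], [-0.002, 0.004, -1.0]]
force: [0.3, -0.3, -1.2]
opening: 0.135
grasp_force: 30.0
```

Run:
```python
from h import *
go((.5374,-.082,.182),down(98))
s=cam("scene");st=read_state();x=st["tcp_rot"][:,0];p=st["position"]
tip=p+.132*x-[0,0,.009]
print("pred tip",tip,proj(s,tip),"handle front",proj(s,p+.027*x-[0,0,.009]),"eye",proj(s,[.5147,.076,.173]))
print("sens", proj(s,tip+[0.01,0,0])-proj(s,tip),proj(s,tip+[0,0,.01])-proj(s,tip))
cv2.imwrite("pics/s4.png",cv2.resize(s["image"][160:250,240:360],None,fx=6,fy=6,interpolation=2)[:,:,::-1])
```

```text
t 5.87 shift [-0.0007 -0.0045  0.0065] turn [0.0045 0.0025 0.0021]
pred tip [0.5201 0.0492 0.1749] [313.8206 203.9783] handle front [283.4847 227.6335] eye [320.3921 198.8621]
sens [3.497  1.7875] [ 0.0384 -4.009 ]
```

View pics/s4.png

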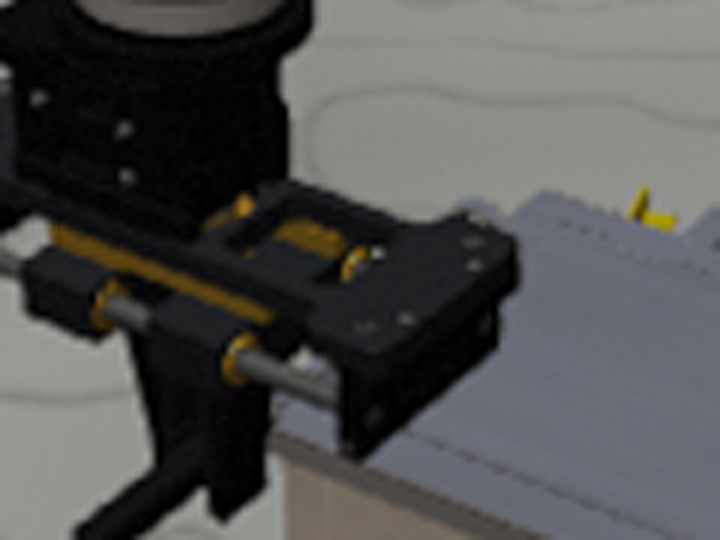

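The gripper hides the rod from the scene camera (the crop shows only the gripper over the lid's near edge). I'll insert gently in steps and watch the force and the wrist view.

step_arm(steps=[[0, -0.004, 0.006, 0.004, 0, 0, 1], [0.02, -0.004, 0.006, 0.004, 0, 0, 1], [0.045, -0.004, 0.006, 0.004, 0, 0, 1], [0.07, -0.004, 0.006, 0.004, 0, 0, 1], [0.095, -0.004, 0.006, 0.004, 0, 0, 1], [0.12, -0.004, 0.006, 0.004, 0, 0, 1], [0.13, -0.004, 0.006, 0.004, 0, 0, 1], [0.13, -0.004, 0.006, 0.004, 0, 0, 1]])

```text
time_s: 6.58
position: [0.5302, -0.0412, 0.1803]
tcp_rot: [[-0.143, 0.99, -0.004], [0.99, 0.143, -0.0], [0.0, -0.004, -1.0]]
force: [0.2, -0.3, -0.5]
opening: 0.131
grasp_force: 30.0
```

Run:
```python
from h import *
s=read_state();print(s["force"],s["moment"])
w=cam("wrist");print(proj(w,[.5147,.076,.173]))
go((.5147+.097*.139+.0005,.076-.097*.99,.182),down(98))
cv2.imwrite("pics/w5.png",cv2.resize(w["image"][0:280,180:460],None,fx=2,fy=2,interpolation=2)[:,:,::-1])
```

```text
[ 0.2418 -0.3004 -0.4976] [-0.0555 -0.0941  0.036 ]
[316.5453  21.6838]
t 6.63 shift [ 0.0725  0.0044 -0.0055] turn [-0.0041  0.0002  0.0041]
```

View pics/w5.png

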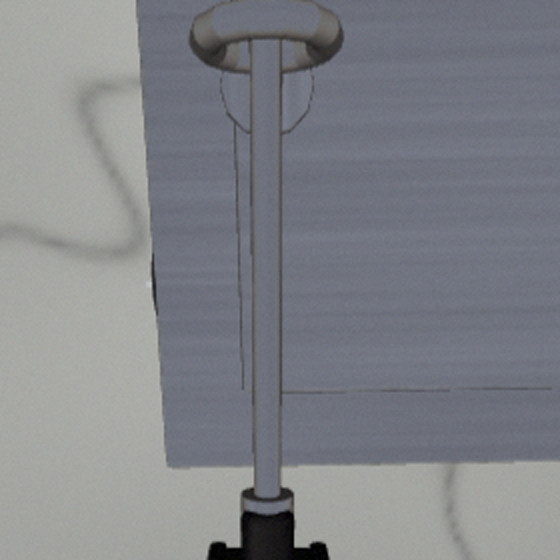

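The crop shows the rod centred under the ring: the ring spans columns 190 to 343 and the rod is at 266, with the tip already through. I push on until the tip is about 36 mm past the eye, then lift along the lid's arc.

step_arm(steps=[[0.025, 0.004, -0.005, -0.004, 0, 0.004, 1], [0.05, 0.004, -0.005, -0.004, 0, 0.004, 1], [0.07, 0.004, -0.005, -0.004, 0, 0.004, 1], [0.075, 0.004, -0.005, -0.004, 0, 0.004, 1], [0.075, 0.004, -0.005, -0.004, 0, 0.004, 1], [0.075, 0.004, -0.005, -0.004, 0, 0.004, 1]])

```text
time_s: 7.13
position: [0.5286, -0.0198, 0.1819]
tcp_rot: [[-0.138, 0.99, 0.0], [0.99, 0.138, -0.0], [-0.0, 0.0, -1.0]]
force: [-0.1, 0.2, -1.4]
opening: 0.133
grasp_force: 30.0
```

step_arm(steps=[[0, 0, -0.017, 0, 0, 0, 1], [0, 0.008, -0.04, 0, 0, 0, 1], [0, 0.016, -0.076, 0, 0, 0, 1], [0, 0.026, -0.104, 0, 0, 0, 1], [0, 0.038, -0.133, 0, 0, 0, 1], [0, 0.05, -0.16, 0, 0, 0, 1], [0, 0.066, -0.188, 0, 0, 0, 1], [0, 0.066, -0.188, 0, 0, 0, 1]])

```text
time_s: 7.8
position: [0.55, -0.0175, 0.2404]
tcp_rot: [[-0.139, 0.99, 0.004], [0.99, 0.139, -0.001], [-0.002, 0.004, -1.0]]
force: [-1.5, 0.5, -2.7]
opening: 0.133
grasp_force: 30.0
```

Run:
```python
from h import *
st=read_state();print(st["position"],st["tcp_rot"],st["force"],st["moment"])
def avg(n,k=6):
    c=cam(n);a=np.mean([c["image"].astype(float)]+[capture(n)["image"].astype(float) for _ in range(k-1)],0);c["image"]=a.round().astype(np.uint8);return c
s=avg("scene");w=cam("wrist")
a=cv2.resize(s["image"][130:230,280:440],None,fx=5,fy=5,interpolation=2)
b=w["image"][0:200,230:400]
a[:200,:170]=b
cv2.imwrite("pics/s6.png",a[:,:,::-1]);print(a.shape)
```

```text
[ 0.55   -0.0175  0.2404] [[-0.1387  0.9903  0.0041]
 [ 0.9903  0.1387 -0.0012]
 [-0.0018  0.0039 -1.    ]] [-1.5445  0.5301 -2.7399] [-0.2218  0.1059  0.1167]
(500, 800, 3)
```

View pics/s6.png

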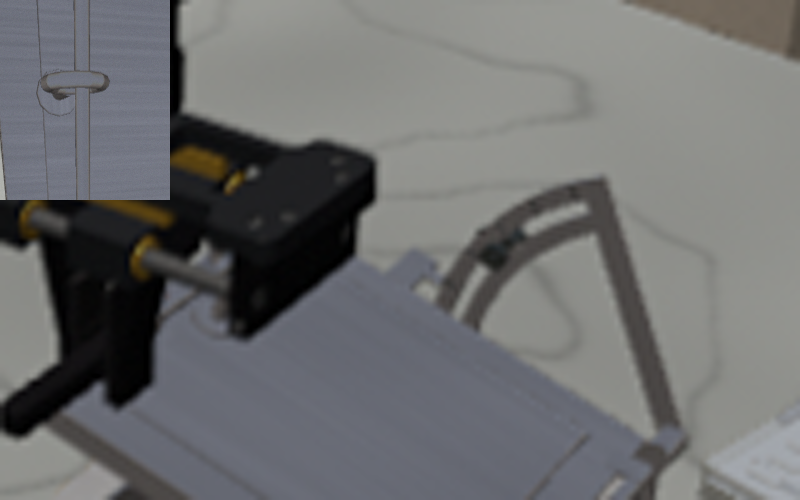

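The crop shows the lid lifted to about 0.3 rad: the pointer tab at (412,265), the marker at (500,250) and the quadrant's top corner at (605,180). The inset shows the rod through the ring and reaching past it. That makes 10 pictures, so the rest will be numeric.

```bash
cat >> h.py <<'E'
def frame(psi,eye=(.5147,.076,.173)):
    a=np.radians(psi);x=np.array([np.cos(a),np.sin(a),0]);y=np.array([-x[1],x[0],0]);h=np.array(eye)+.18*x;h[2]=.134;return h,x,y
def pol(c,u,v,psi,yy=.106):
    h,x,y=frame(psi);o,d=ray(c,u,v);p=o+d*((yy-(o-h)@y)/(d@y))-h;return np.hypot(p@x,p[2]),np.arctan2(p[2],-p@x)
def qp(psi,r,a,yy=.106):
    h,x,y=frame(psi);return h-r*np.cos(a)*x+yy*y+np.array([0,0,r*np.sin(a)])
E
python3 - <<'E'
from h import *
s=cam("scene");w=cam("wrist")
W=np.eye(4);W[:3,:3]=[[-0.1245,0.9922,0.0003],[0.9922,0.1245,-0.0008],[-0.0008,0.0002,-1]];W[:3,3]=[.467,.0144,.3273];w["T"]=W@w["T_tool_cam"]
for psi in(7.1,8,9):
    print(psi,"scene corner63deg",pol(s,401,166,psi),"head",pol(s,380,179.6,psi),"exp 0.124,1.0996"," wrist head",pol(w,514,8,psi))
s0=cv2.imread("pics/s3.png",0);s1=cv2.imread("pics/w3.png",0)
print(s0[170:192,366:396]);print(s1[0:22,498:530])
E
```

```text
7.1 scene corner63deg (np.float64(0.12514669149750998), np.float64(1.1544245181409887)) head (np.float64(0.11637190364325549), np.float64(0.6088646032754519)) exp 0.124,1.0996  wrist head (np.float64(0.11358285440518213), np.float64(0.5604328918945504))
8 scene corner63deg (np.float64(0.12375926814019675), np.float64(1.156488343272927)) head (np.float64(0.11505224292698027), np.float64(0.607943035977933)) exp 0.124,1.0996  wrist head (np.float64(0.10789493264839722), np.float64(0.545067416916857))
9 scene corner63deg (np.float64(0.12220350099808744), np.float64(1.15912274460711)) head (np.float64(0.11356593404111161), np.float64(0.6069677121137369)) exp 0.124,1.0996  wrist head (np.float64(0.10121049116907425), np.float64(0.5237394717618877))
[[138 139 138 138 138 139 139 139 140 139 139 140 139 140 140 142 135 127
  106  72  53  64  67  67  67  65  77  81  94  95]
 [138 139 139 138 139 139 139 138 138 139 139 139 139 140 139 131 106  76
   66  68  60  59  64  76  80  93 114 118 137 144]
 [137 138 137 138 138 138 139 138 138 139 139 140 141 135 119  91  70  67
   68  67  60  61  88 1
[... 4630 characters left out ...]
8 156 158 158 157 158 158 154 158]
 [154 157 157 154 148 145 140 132 137 138 149 152 155 157 156 158 159 158
  158 156 158 157 159 155 157 157 158 158 160 156 159 156]
 [153 156 157 156 153 146 137 133 140 142 143 151 153 156 153 157 158 155
  158 156 158 158 159 157 159 158 158 160 158 159 156 158]
 [156 158 155 156 153 148 143 137 137 140 145 146 152 156 156 154 158 156
  155 157 156 158 155 156 158 157 157 160 158 160 158 158]
 [153 155 154 156 151 147 145 138 138 133 136 146 149 154 155 159 159 157
  155 157 156 161 156 157 154 153 156 158 158 157 159 158]
 [156 158 155 156 156 152 152 144 130 127 133 145 151 155 154 154 157 159
  156 158 157 159 154 154 160 155 156 154 159 156 158 156]]
```

step_arm(steps=[[0, 0.015, -0.025, 0, 0, 0, 1], [0, 0.035, -0.05, 0, 0, 0, 1], [0, 0.06, -0.075, 0, 0, 0, 1], [0, 0.082, -0.096, 0, 0, 0, 1], [0, 0.082, -0.096, 0, 0, 0, 1], [0, 0.082, -0.096, 0, 0, 0, 1], [0, 0.082, -0.096, 0, 0, 0, 1]])

```text
time_s: 8.83
position: [0.5722, -0.0138, 0.267]
tcp_rot: [[-0.138, 0.99, -0.0], [0.99, 0.138, -0.0], [-0.0, -0.0, -1.0]]
force: [-1.6, -0.9, -1.4]
opening: 0.134
grasp_force: 30.0
```

```bash
cat >> h.py <<'E'
from scipy.optimize import brentq
def avg(n,k=6):
    c=cam(n);c["image"]=np.mean([c["image"].astype(float)]+[capture(n)["image"].astype(float) for _ in range(k-1)],0).round().astype(np.uint8);return c
def eyeat(psi,th):
    h,x,y=frame(psi);return h+x*(-.18*np.cos(th)+.04*np.sin(th))+np.array([0,0,.18*np.sin(th)+.04*np.cos(th)])
def kin(psi=8.,st=None):
    st=st or read_state();h,x,y=frame(psi);R=st["tcp_rot"];p=st["position"]+.0092*R[:,2]+.097*R[:,0]-.0005*R[:,1]
    def f(th): e=eyeat(psi,th)-p;return np.hypot(e@x,e[2])
    g=np.linspace(0,1.2,1201);v=np.array([f(t) for t in g]);i=v.argmin()
    th=next((g[k] for k in range(i+1) if v[k]<.005),g[i]);return th,g[i],v[i]
E
python3 - <<'E'
from h import *
st=read_state();print(st["time_s"],st["position"],st["tcp_rot"][:,0],st["tcp_rot"][:,2],st["force"],st["moment"])
th=kin(8,st);print("theta(lower), nearest, dist",th)
s=avg("scene");w=avg("wrist",3)
cv2.imwrite("pics/s7.png",s["image"][:,:,::-1]);cv2.imwrite("pics/w7.png",w["image"][:,:,::-1])
for r,yy in((.127,.0935),(.127,.106),(.127,.118),(.15,.106)):print(r,yy,proj(s,qp(8,r,th[0],yy)))
print("marker .57 tip",proj(s,qp(8,.125,.57)),"head",proj(s,qp(8,.112,.57)),"hinge",proj(s,qp(8,0,0)))
print("eye in wrist",proj(w,eyeat(8,th[0])))
g=cv2.cvtColor(s["image"],cv2.COLOR_RGB2GRAY);print(g[164:194,356:392])
g=cv2.cvtColor(w["image"],cv2.COLOR_RGB2GRAY);print(g[30:120:4,270:360:2])
E
```

```text
8.8333 [ 0.5722 -0.0138  0.267 ] [-0.1383  0.9904 -0.0003] [-0.0004 -0.0004 -1.    ] [-1.6341 -0.8836 -1.3794] [-0.2779  0.2489  0.2027]
theta(lower), nearest, dist (np.float64(0.493), np.float64(0.52), np.float64(0.0005661881224269864))
0.127 0.0935 [370.0464 181.8206]
0.127 0.106 [372.8094 179.493 ]
0.127 0.118 [375.4207 177.2931]
0.15 0.106 [365.2227 172.5204]
marker .57 tip [375.7376 177.463 ] head [379.8329 181.716 ] hinge [415.2679 218.515 ]
eye in wrist [302.6129  84.9902]
[[  7   8   7 ... 146 146 146]
 [  8   5   4 ... 144 144 145]
 [  5   4   4 ... 139 136 133]
 ...
 [104 105 105 ... 140 135 130]
 [104 104 106 ... 141 139 135]
 [104 104 105 ... 141 140 139]]
[[117 117 116 ... 112 114 110]
 [115 117 116 ... 114 116 114]
 [111 111 111 ... 114 112 113]
 ...
 [117 125 122 ... 120 119 121]
 [109 106  93 ... 118 119 118]
 [118 116 118 ... 123 121 121]]
```

Run:
```python
import cv2,numpy as np
np.set_printoptions(threshold=10**6,linewidth=250)
g=cv2.imread("pics/s7.png",0);print("cols 356..391, rows 164..");print(g[164:192,356:392])
a=cv2.imread("pics/s3.png",0).astype(int);d=a-g;print("s3 rows170-184 cols 366..388");
g=cv2.imread("pics/w7.png",0);print("wrist rows 60..110/3, cols 270..340/2");print(g[60:112:3,272:342:2])
```

```text
cols 356..391, rows 164..
[[  7   8   6   3   2   5  13   0 106 143 148 147 146 146 146 146 146 146 146 146 146 147 147 146 146 146 147 146 146 146 146 146 146 146 146 146]
 [  7   5   3   2   2  16  23   3 124 149 147 146 146 146 146 146 145 146 146 146 146 146 146 145 145 145 144 145 144 145 145 144 145 144 144 144]
 [  5   3   4   3   3  22  23   1 125 149 146 145 146 146 145 145 144 144 143 141 141 142 141 140 139 139 139 139 139 139 139 138 139 139 136 132]
 [  3   4   3   3   4  16  14   7 127 148 144 143 143 142 140 138 139 138 137 135 136 138 138 137 138 136 136 137 136 136 138 138 130 124 113  97]
 [  4   4   2   3   2   8   2  19 124 141 137 137 137 135 133 133 136 137 137 139 142 144 144 143 145 144 144 145 146 144 139 132 108  87  73  69]
 [  3   4   3   4   4   2   0  20 119 136 133 130 133 136 138 141 143 143 144 144 145 145 145 145 145 146 146 147 141 125 102  78  69  70  70  70]
 [  4   3   4   4   4   2   0  55 129 146 140 124 121 136 144 145 144 145 144 144 144 144 144 145 145 147 140 132 109  75  55  66  71  70  69  68]
 [  4   2   4   4   1   0  27 107 142 143 126
[... 4984 characters left out ...]
22 116 118 123 123 119 119 120 120 118 120 119 119  89 115 117 115 113 113 114  85 117 119 116 119 117 117 119 118 116 118 119]
 [123 122 122 124 120 118 123 124 118 118 118 118 117 116 115 117  86 116 116 115 113 115 115  83 118 117 117 116 121 117 118 118 118 117 117]
 [125 121 124 124 119 119 119 120 120 120 120 118 119 120 119 118  92 115 116 118 114 114 116  85 120 119 118 118 119 119 120 118 120 119 120]
 [125 123 122 124 119 117 120 121 120 120 120 120 122 120 120 121  91 116 116 115 114 113 114  88 122 121 121 121 122 124 120 120 122 122 122]
 [123 120 122 118 112 117 117 114 116 117 115 118 115 116 117 119  89 115 116 116 116 115 117  82 115 116 117 118 117 117 117 115 116 118 118]]
```

Run:
```python
from h import *
np.set_printoptions(threshold=10**6,linewidth=250)
w=cam("wrist")
W=np.eye(4);W[:3,:3]=[[-0.1245,0.9922,0.0003],[0.9922,0.1245,-0.0008],[-0.0008,0.0002,-1]];W[:3,3]=[.467,.0144,.3273];w["T"]=W@w["T_tool_cam"]
def L(psi,x,y,z):
    h,X,Y=frame(psi);return proj(w,h+x*X+y*Y+np.array([0,0,z]))
for psi in(7.5,8,8.5):
    print(psi,"front",L(psi,-.21,.0935,.006),L(psi,-.21,-.0935,.006),"backR",L(psi,-.007,-.0935,.006),"backL",L(psi,-.007,.0935,.006),"ptr",L(psi,-.127,.106,0),L(psi,-.127,.0935,0))
for th in(.5,.55,.6,.65):
  a=np.linspace(0,6.28,60);
  for yy in(.098,.112):
    c=np.array([proj(w,qp(8,.112,th,yy)+0.0085*(np.cos(t)*frame(8)[1]+np.array([0,0,np.sin(t)]))) for t in a])
    print(th,yy,"centre",proj(w,qp(8,.112,th,yy)),"tip",proj(w,qp(8,.125,th,yy)),"head u",c[:,0].min(),c[:,0].max(),"v",c[:,1].min(),c[:,1].max(), "rim",proj(w,qp(8,.124,th,.106)),"in",proj(w,qp(8,.1,th,.106)))
g=cv2.imread("pics/w3.png",0);print("w3 rows 0-60 step2, cols 400..450 step 2");print(g[4:60:2,404:464:2])
```

```text
7.5 front [341.7732  47.5784] [338.6852 253.723 ] backR [539.5102 252.4179] backL [579.5616  45.7288] ptr [437.8821  32.3164] [436.4839  48.5056]
8 front [340.8152  47.932 ] [339.4888 253.9581] backR [540.587  250.9983] backL [578.9777  43.7623] ptr [436.856   31.7236] [435.595   47.9255]
8.5 front [339.8604  48.2946] [340.2943 254.1866] backR [541.6546 249.5686] backL [578.3749  41.7997] ptr [435.8235  31.1409] [434.6999  47.354 ]
0.5 0.098 centre [502.0773  22.1049] tip [490.4358  19.5939] head u 488.8136954490777 515.7676289717842 v 18.241516035274685 25.718154237612197 rim [492.895    6.6405] in [514.0014  11.7902]
0.5 0.112 centre [504.9148  -0.5105] tip [493.1457  -3.6376] head u 491.38894897196633 518.8881702061059 v -5.234408858507436 3.9046631700019816 rim [492.895    6.6405] in [514.0014  11.7902]
0.55 0.098 centre [509.7467  19.866 ] tip [498.973   16.9696] head u 496.1092194205728 523.8447358638161 v 15.845962545815155 23.621245491400146 rim [501.4846   3.7275] in [520.9497   9.6448]
0.55 0.112 centre [512.7712  -3.2358] tip [501.8942  -6.8363] head u 498.85706901199194 5
[... 3656 characters left out ...]
109 114 115 116 122 123 121 114 113 113 116 114 113 116 115 117 113 116 112 112 114]
 [111 112 117 114 112 114 114 113 115 113 111 117 113 115 113 115 115 115 111 115 111 113 111 110 113 109 109 111 112 113]
 [110 113 111 111 113 111 113 110 112 111 112 113 112 113 114 109 117 116 112 114 115 113 111 110 113 114 112 111 111 114]
 [116 116 118 116 114 117 118 117 113 118 115 110 113 113 112 111 117 115 113 108 110 114 113 114 113 115 111 113 113 114]
 [114 112 117 112 113 116 111 113 113 115 112 110 113 110 112 115 110 111 112 114 114 111 113 110 110 107 111 112 108 113]
 [109 112 112 117 112 116 114 114 116 114 115 116 115 115 116 112 112 109 113 112 109 112 115 112 109 110 110 110 111 109]]
```

step_arm(steps=[[0.03, 0, 0, 0, 0, 0, 1], [0.06, 0, 0, 0, 0, 0, 1], [0.09, 0, 0, 0, 0, 0, 1], [0.1, 0, 0, 0, 0, 0, 1], [0.099, 0, 0.013, 0, 0.078, 0, 1], [0.098, 0, 0.027, 0, 0.156, 0, 1], [0.098, 0, 0.027, 0, 0.156, 0, 1], [0.098, 0, 0.027, 0, 0.156, 0, 1]])

```text
time_s: 10.0
position: [0.5684, 0.0152, 0.2586]
tcp_rot: [[-0.136, 0.991, -0.017], [0.983, 0.137, 0.12], [0.121, -0.001, -0.993]]
force: [-2.6, -1.3, -2.6]
opening: 0.133
grasp_force: 30.0
```

Run:
```python
from h import *
np.set_printoptions(threshold=10**6,linewidth=250)
st=read_state();w=avg("wrist",5);cv2.imwrite("pics/w8.png",w["image"][:,:,::-1])
print(st["position"],st["tcp_rot"],st["force"])
print("eye",proj(w,eyeat(8.6,.493)))
for th in(.49,.59):print(th,"ptr",proj(w,qp(8.6,.127,th,.1135)),"marker tip",proj(w,qp(8.6,.125,th,.106)),"head",proj(w,qp(8.6,.112,th,.104)))
g=cv2.cvtColor(w["image"],cv2.COLOR_RGB2GRAY);print("rows 0-60/2 cols 300..420/3");print(g[0:56:2,330:450:3])
```

```text
[0.5684 0.0152 0.2586] [[-0.1361  0.9905 -0.0173]
 [ 0.9833  0.1372  0.1198]
 [ 0.1211 -0.0007 -0.9926]] [-2.6426 -1.2705 -2.5599]
eye [302.5367 160.1771]
0.49 ptr [352.3484 -45.5774] marker tip [355.2501 -29.4204] head [373.8703 -19.4884]
0.59 ptr [367.2446 -59.3213] marker tip [369.8914 -41.816 ] head [387.4132 -29.6474]
rows 0-60/2 cols 300..420/3
[[123 121 121 120 122 121 121 120 122 123 122 120 120 120 121 121 122 122 139 159 164 161 158 156 154 154 156 159 163 166 168 169 169 168 170 169 169 169 168 169]
 [121 123 122 120 119 120 121 122 121 120 120 121 120 120 119 119 121 121 122 122 126 137 146 153 152 149 149 152 155 160 165 167 168 168 169 168 168 169 169 168]
 [120 121 124 122 121 121 121 118 120 121 121 119 119 120 120 121 119 120 122 119 120 119 119 138 151 155 155 153 152 153 156 163 166 168 168 170 168 170 168 169]
 [122 120 118 121 120 121 123 122 121 120 119 119 120 120 119 119 120 119 121 120 119 119 120 122 120 134 151 155 152 145 141 156 164 167 168 167 168 167 168 169]
 [122 122 122 122 119 119 119 120 120 120 120 119 119 120 120 121 119 118 118 120 120 119 119 1
[... 3117 characters left out ...]
17 117 117 114 115 119 121 120 122 121 121 121]
 [118 118 119 119 118 117 116 116 114 114 114 113 115 113 114 112 114 114 115 118 117 118 118 118 119 117 118 118 118 115 117 118 119 117 116 117 119 121 121 121]
 [118 115 117 117 118 118 119 119 117 116 115 115 115 115 114 114 112 113 115 113 114 117 117 119 119 119 118 119 119 118 118 117 117 116 119 118 118 117 118 120]
 [118 119 117 118 116 117 118 117 118 119 120 117 116 117 114 116 115 115 113 114 115 114 113 115 115 119 120 122 120 122 120 119 119 119 119 117 119 118 119 119]
 [117 118 120 120 119 118 116 115 116 117 118 120 119 121 119 118 117 117 116 115 115 117 116 115 115 114 115 116 118 120 121 121 122 122 121 120 120 119 119 118]]
```

Run:
```python
from h import *
s=cam("scene");w=cam("wrist")
W=np.eye(4);W[:3,:3]=[[-0.1245,0.9922,0.0003],[0.9922,0.1245,-0.0008],[-0.0008,0.0002,-1]];W[:3,3]=[.467,.0144,.3273];w["T"]=W@w["T_tool_cam"]
psi=8.6;h,x,y=frame(psi)
loc={}
for n,p in dict(armTop=(409.5,10.5),armIn=(426.5,10.5),stubO=(435.3,17.5),stubI=(435.3,26.5),eye=(379,161.5)).items():
    z=.134+.0015 if n!="eye" else .174
    d=onz(w,*p,z)-h;loc[n]=(-d@x,d@y);print(n,loc[n])
off=loc["stubO"][0]-.127;print("radial offset of calibration",off)
for th in(.45,.48,.51):
    print(th,{n:proj(s,qp(psi,np.hypot(loc[n][0]-off,0),th+.0015/.13,loc[n][1])).round(1) for n in("armTop","armIn","stubO","stubI")})
# marker: u in w3 -> theta given y'
for yy in(.100,.103,.106):
    f=lambda t:proj(w,qp(psi,.112+off*0,t,yy)-off*x)[0]-515
    t=brentq(f,.3,.9);print("y'",yy,"theta",t,"v",proj(w,qp(psi,.112,t,yy)-off*x)[1],"scene px",proj(s,qp(psi,.112,t,yy)))
```

```text
armTop (np.float64(0.15061546760810732), np.float64(0.12161771058583319))
armIn (np.float64(0.13628021249633615), np.float64(0.12124228015347552))
stubO (np.float64(0.12846614949710064), np.float64(0.11586144776788981))
stubI (np.float64(0.12795425560115528), np.float64(0.10911401078951201))
eye (np.float64(0.17991524050083996), np.float64(0.00044667109480278844))
radial offset of calibration 0.0014661494971006384
0.45 {'armTop': array([367.6, 171.1]), 'armIn': array([372.3, 175.3]), 'stubO': array([373.8, 178.5]), 'stubI': array([372.5, 179.9])}
0.48 {'armTop': array([368.5, 169.8]), 'armIn': array([373.2, 174.1]), 'stubO': array([374.6, 177.4]), 'stubI': array([373.3, 178.8])}
0.51 {'armTop': array([369.5, 168.5]), 'armIn': array([374.1, 173. ]), 'stubO': array([375.5, 176.4]), 'stubI': array([374.2, 177.8])}
y' 0.1 theta 0.6011196567638887 v 12.89101706111336 scene px [379.2033 181.6373]
y' 0.103 theta 0.5974176268206542 v 8.0563846964356 scene px [379.7339 181.1737]
y' 0.106 theta 0.5937088066153057 v 3.200570151466593 scene px [380.2624 180.7128]
```

step_arm(steps=[[0.02, 0, 0, 0, 0, 0, 1], [0.04, 0, 0, 0, 0, 0, 1], [0.065, 0.001, 0.001, 0.07, 0, 0, 1], [0.066, 0.003, 0.005, 0.15, 0.03, 0, 1], [0.065, 0.004, 0.01, 0.22, 0.07, 0, 1], [0.065, 0.004, 0.014, 0.22, 0.111, 0, 1], [0.065, 0.004, 0.014, 0.22, 0.111, 0, 1]])

```text
time_s: 10.93
position: [0.567, 0.0356, 0.2564]
tcp_rot: [[-0.127, 0.972, -0.2], [0.97, 0.164, 0.181], [0.209, -0.171, -0.963]]
force: [-1.3, -1.0, -1.5]
opening: 0.137
grasp_force: 30.0
```

Run:
```python
from h import *
st=read_state();print(st["force"],st["moment"],st["grasp_force"]);h,x,y=frame(8.6)
def kin2(d=.047,psi=8.6):
    R=st["tcp_rot"];p=st["position"]+.0092*R[:,2]-.0005*R[:,1]
    t=((frame(psi)[0]-p)@frame(psi)[2])/(R[:,0]@frame(psi)[2]);p=p+t*R[:,0];print("rod at eye plane: dist",t)
    g=np.linspace(0,1.2,1201);v=np.array([np.hypot((eyeat(psi,a)-p)@frame(psi)[1],(eyeat(psi,a)-p)[2]) for a in g]);i=v.argmin();return next((g[k] for k in range(i+1) if v[k]<.005),g[i]),g[i],v[i]
print("kin",kin2())
w=cam("wrist")
for th in(.49,.56,.6):print(th,"ptr",proj(w,qp(8.6,.127,th,.1135)),"marker tip",proj(w,qp(8.6,.125,th,.106)),"head",proj(w,qp(8.6,.112,th,.103)))
go(st["position"]+.0084*x+[0,0,.0091],st["tcp_rot"])
```

```text
[-1.2842 -0.9836 -1.501 ] [-0.3598 -0.0578  0.1786] 29.999355794861913
rod at eye plane: dist 0.04687414866227128
kin (np.float64(0.494), np.float64(0.52), np.float64(0.0011377142979509176))
0.49 ptr [373.3921  14.5994] marker tip [376.0485  28.5862] head [395.1662  37.6957]
0.56 ptr [381.4661   6.2511] marker tip [384.0527  21.0215] head [402.8603  31.4326]
0.6 ptr [386.8369   1.2686] marker tip [389.3621  16.5141] head [407.8775  27.7321]
t 10.98 shift [ 0.0071  0.0228 -0.0331] turn [ 0.0013  0.0019 -0.0003]
```

Run:
```python
from h import *
np.set_printoptions(threshold=10**6,linewidth=330)
w=avg("wrist",8);cv2.imwrite("pics/w9.png",w["image"][:,:,::-1])
g=cv2.cvtColor(w["image"],cv2.COLOR_RGB2GRAY);print("rows 0-44 cols 350..419");print(g[0:46,350:420]//10)
```

```text
rows 0-44 cols 350..419
[[11 11 11 12 12 12 12 12 12 11 14 16 17 17 17 17 17 17 17 17 17 17 17 17 17 17 17 17 17 17 17 17 17 17 17 17 17 17 13  4  3  4  4  4  4  4  4  4  5  5  5  7 10 12 12 12 12 11 10  8  6  5  5  5  5  5  5  5  5  5]
 [11 11 12 11 12 12 12 12 12 11 14 16 17 17 17 17 17 17 17 17 17 17 17 17 17 17 17 17 17 17 17 17 17 17 17 17 17 17 13  4  3  4  4  4  4  4  4  4  5  6  8 10 12 12 12 11 11  9  7  5  5  5  5  5  5  5  5  5  5  4]
 [11 11 11 12 12 12 12 12 12 12 14 16 17 17 17 17 17 17 17 17 17 17 17 17 17 17 17 17 17 17 17 17 17 17 17 17 17 17 13  4  3  4  4  4  4  4  4  5  7 10 12 12 12 12 11 10  8  6  5  5  5  5  5  5  5  5  5  5  5  4]
 [11 11 11 12 12 12 12 12 12 11 13 15 16 16 16 17 16 17 17 17 17 17 17 17 17 17 17 17 17 17 17 17 17 17 17 17 17 17 12  4  3  4  4  4  4  4  5  7 10 12 12 12 11 11  9  7  5  5  5  5  4  5  5  5  5  5  5  5  5  5]
 [11 11 11 12 12 12 12 12 12 11 12 12 13 13 14 15 15 16 16 16 17 17 17 17 17 17 17 17 17 17 17 17 17 17 17 17 16 17 12  4  3  4  4  4  4  6  8 10 11 12 12 11 10  8  6  5  5  5  5  5  5  5  5  5  5  5  4  5  5  5]
 [11 11 12 
[... 8022 characters left out ...]
 8 14 16 17 17 17 17 17 17 17 17 17 17 17 17 17 17 17 17 17]
 [12 12 12 12 12 12 12 12 12 10  7  6  5  4  4  4  4  4  4  4  4  4  4  4  5  8 14 17 17 17 17 16 12  7  6  6  5  5  5  5  5  5  5  5  4  4  5  5  5  8 14 16 17 17 17 17 17 17 17 17 17 17 17 17 17 17 17 17 17 17]
 [12 12 12 12 12 12 12 12 12 11  9  7  6  5  4  3  3  3  3  3  3  3  3  4  6 13 16 17 17 17 17 14  8  6  6  5  5  5  5  5  5  5  5  5  5  5  5  5  8 14 17 17 17 17 17 17 17 17 17 17 17 17 17 17 17 17 17 17 17 17]
 [12 12 12 12 12 12 12 12 12 12 11 10 10  9  8  7  7  6  5  4  4  4  4  4 11 16 17 17 17 17 15 10  7  6  5  5  5  5  5  5  5  5  5  5  5  5  5  8 14 16 17 17 17 17 17 17 17 17 17 17 17 17 17 17 17 17 17 17 17 17]]
```

The gray-level printout shows the pointer's inner end at u≈370.7 (v 7–17) and the marker blade's tip centred at (384.1,9.3), close together at the rim. I solve for the angle difference between them.

Run:
```python
from h import *
from scipy.optimize import fsolve
w=cam("wrist")
for thl in(.47,.494,.52):
  for ys in(.1125,):
    b=np.array([370.7,12.])-proj(w,qp(8.6,.127,thl,ys))
    r=fsolve(lambda q:proj(w,qp(8.6,.125,q[0],q[1]))+b-[384.1,9.3],[.57,.109])
    r2=fsolve(lambda q:proj(w,qp(8.6,.112,q[0],q[1]))+b-[403,30],[.57,.1])
    print(thl,"bias",b,"marker",r,"diff",r[0]-thl,"head inner",r2,"diff",r2[0]-thl)
st=read_state();h,x,y=frame(8.6);print(st["time_s"])
```

```text
0.47 bias [-0.8169 -7.1981] marker [0.5643 0.1085] diff 0.09433818314755615 head inner [0.5692 0.0996] diff 0.09920691702440276
0.494 bias [-3.2481 -4.4903] marker [0.5828 0.1088] diff 0.08880541514134266 head inner [0.5884 0.1002] diff 0.09442936252740741
0.52 bias [-6.0895 -1.4952] marker [0.6033 0.1092] diff 0.08334265963873744 head inner [0.6099 0.1008] diff 0.089900543716816
11.4333
```

step_arm(steps=[[0.002, 0.008, -0.011, 0, 0, 0, 1], [0.005, 0.016, -0.022, 0, 0, 0, 1], [0.007, 0.024, -0.034, 0, 0, 0, 1], [0.009, 0.031, -0.044, 0, 0, 0, 1], [0.009, 0.031, -0.044, 0, 0, 0, 1], [0.009, 0.031, -0.044, 0, 0, 0, 1], [0.009, 0.031, -0.044, 0, 0, 0, 1], [0.009, 0.031, -0.044, 0, 0, 0, 1]])

```text
time_s: 12.1
position: [0.578, 0.0369, 0.2687]
tcp_rot: [[-0.127, 0.972, -0.199], [0.97, 0.164, 0.18], [0.208, -0.17, -0.963]]
force: [-1.9, 0.7, -2.2]
opening: 0.131
grasp_force: 30.0
```

Run:
```python
from h import *
np.set_printoptions(threshold=10**6,linewidth=330)
st=read_state();w=avg("wrist",6);cv2.imwrite("pics/w10.png",w["image"][:,:,::-1]);print(st["force"],st["grasp_force"])
for th in(.56,.58,.6):print(th,"ptr",proj(w,qp(8.6,.127,th,.1125)),"tip",proj(w,qp(8.6,.125,th,.1088)),"head",proj(w,qp(8.6,.112,th,.1)))
g=cv2.cvtColor(w["image"],cv2.COLOR_RGB2GRAY);print("rows 0-40 cols 340..399");print(g[0:40,340:405]//10)
```

```text
[-1.9109  0.6997 -2.1729] 29.99965530820191
0.56 ptr [362.1978  20.4804] tip [364.9102  27.6225] head [382.6713  46.9359]
0.58 ptr [364.4146  18.3467] tip [367.1111  25.6141] head [384.7625  45.3765]
0.6 ptr [366.757   16.1838] tip [369.4341  23.5794] head [386.9562  43.8013]
rows 0-40 cols 340..399
[[11 11 11 11 11 12 12 12 12 12 12 12 16 17 17 17 17 17 17 17 17 17 17 17 17 17 17 17 17 17 17 17 17 15 12  9  5  4  5  5  5  4  5  4  4  5  5  5  4  4  4  5  4  4  4  8 14 17 16 16 14 12 12 12 12]
 [12 11 11 11 11 12 11 12 12 12 11 12 16 17 17 17 17 17 17 17 17 17 17 17 17 17 17 17 17 17 17 17 14  9  5  4  4  4  5  4  5  5  4  4  4  4  4  5  5  4  4  4  4  4  4  4  8 15 14 13 12 12 12 12 12]
 [11 11 11 11 11 12 11 12 12 12 12 12 16 17 17 17 17 17 17 17 17 17 17 17 17 17 17 17 17 17 17 15  7  4  4  4  4  4  4  5  4  5  5  5  4  4  5  4  5  5  5  4  4  4  4  5  8 13 12 12 12 12 12 12 11]
 [11 11 11 11 11 11 12 12 12 12 11 13 16 17 17 17 17 17 17 17 17 17 17 17 17 17 17 17 17 17 16  9  4  4  4  4  4  4  4  4  4  4  5  5  4  4  4  5  5  5  4  4  4  5  7  9 11 12 12 12 12 12 11 10  7]
 [11 11
[... 6421 characters left out ...]
 5  5  4  3  4  4  4  4  3  3  3  2  2  2  2  2  2  2  2  3  4  4  3  4  5  5  5  5  5  7 11 14 17 17 17]
 [12 12 11 11 12 12 12 12 12 12 11 14 16 13 10  9  9  7  5  4  3  3  3  3  4  4  4  4  4  5  5  5  7  3  4  4  3  2  2  2  1  2  2  2  2  2  2  2  2  1  2  3  3  4  4  5  5  5  8 13 16 17 17 17 17]
 [11 11 11 11 12 11 12 12 12 12 11 14 13  9  9  9  7  5  5  4  4  3  3  3  3  3  3  3  3  4  5  9 12  4  3  3  2  2  2  1  2  3  3  3  3  3  2  2  1  2  2  2  3  4  5  5  7 10 14 17 17 17 17 17 17]
 [12 11 11 11 11 12 12 12 12 12 11 13 10  8  9  7  5  5  5  5  5  5  5  5  4  4  3  3  3  5 11 15 13  4  2  2  2  2  2  3  3  4  4  4  4  4  4  2  2  2  1  1  2  4  5  7 13 16 17 17 17 17 17 17 17]]
```

The lid is at the mark: the pointer end is centred at (361.4,14.5) and the blade tip at (364.2,21.6). That offset of (2.8,7.1) matches the (2.7,7.25) expected at equality. I'll hold briefly and check that it stays steady.

step_arm(steps=[[0, 0, 0, 0, 0, 0, 1], [0, 0, 0, 0, 0, 0, 1], [0, 0, 0, 0, 0, 0, 1], [0, 0, 0, 0, 0, 0, 1], [0, 0, 0, 0, 0, 0, 1], [0, 0, 0, 0, 0, 0, 1], [0, 0, 0, 0, 0, 0, 1], [0, 0, 0, 0, 0, 0, 1]])

```text
time_s: 13.07
position: [0.5782, 0.0369, 0.2689]
tcp_rot: [[-0.128, 0.972, -0.198], [0.97, 0.164, 0.18], [0.208, -0.169, -0.963]]
force: [-3.2, 1.6, -1.1]
opening: 0.138
grasp_force: 30.0
```

Run:
```python
from h import *
w=avg("wrist",6);g=cv2.cvtColor(w["image"],cv2.COLOR_RGB2GRAY).astype(int);o=cv2.imread("pics/w10.png",0).astype(int)
print("image change",np.abs(g-o)[0:240].max(),np.abs(g-o)[0:45,340:405].mean());print(g[8:27,355:370]//10)
s=read_state();print(s["force"],s["qvel"],s["opening"])
```

```text
image change 65 2.43008547008547
[[12 11 12 12 12 12 12 13 16 17 17 17 17 13  4]
 [11 11 11 12 12 12 12 11 16 17 17 17 17 13  4]
 [12 11 11 11 12 12 12 10 16 17 17 17 17 13  4]
 [12 12 12 12 12 12 12 10 16 17 17 17 17 13  4]
 [12 12 12 12 12 12 12 10 16 17 17 17 17 13  4]
 [12 12 12 12 12 12 12 10 16 17 17 17 17 13  4]
 [12 12 12 12 12 12 12 10 16 17 17 17 17 13  4]
 [12 12 12 12 12 12 12 10 16 17 17 17 17 13  4]
 [12 12 12 12 12 12 12 12 16 17 17 17 17 13  4]
 [11 11 11 12 12 12 12 12 16 17 17 17 17 13  4]
 [ 8  9 10 11 11 11 12 12 16 16 14 14 14 12  4]
 [ 7  6  6  8  9 10 10 14 15 12  5  5  6  8  4]
 [12 10  8  7  6  8 12 14 11  5  4  4  4  4  4]
 [17 17 14 13 11 13 16 10  5  4  4  4  4  4  6]
 [17 17 17 17 17 17 17  7  4  4  3  3  4  7  9]
 [17 17 17 17 17 17 17  7  4  3  2  3  7 10 11]
 [17 17 17 17 17 17 17  6  3  2  3  7 10 11 11]
 [17 17 17 17 17 17 17  9  7  4  8 10 11 11 10]
 [17 17 17 17 17 17 17 15 13  8 10 11 11 10  7]]
[-1.7067  0.5505 -0.8842] [ 0.0691  0.0289 -0.0621 -0.0509 -0.0552 -0.0669] 0.132532812999069
```

The lid is steady; the view moved by less than half a pixel. Handing in.

```bash
python3 -c "
from rig import *
print(hand_in())"
```

```text
the job is handed in; nothing more can be done
None
```

I handed the job in at about 13 s: the lifter is still gripped with its rod through the eye, holding the lid steady with its pointer level with the marker to within about 0.01 rad by the wrist camera; no verdict came back.

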